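# Show the sample vial's marker band to the inspection camera by mirror

### The arm

A 7-joint arm with a two-finger parallel gripper is mounted at the origin on a cart in front of the work surface, level with it; the furniture and walls round the work are solid. World frame = base frame: x ahead of the robot, y to its left, z up, the work surface at z = 0. Lengths are in mm, angles in rad, forces in N, time in s.
With the tool pointing down it reaches from about 400 to 850 mm from the base axis. Payload 4.5 kg.
Tool frame: the origin (TCP) lies between the finger pads; the fingertips stand 19 mm ahead of it and the grasp point (between the pads) is the TCP (ctrl.finger_overhang is the distance from the TCP to the fingertips, in mm); z points along the fingers, y is the line along which they close (so a half turn about z gives the same grasp; the last joint's range is limited). The gripper opens to 88 mm and grips with 3 to 60 N. Pads are 18 mm wide; open, the fingers measure 123 mm over their backs; the gripper's body (75 mm by 187 mm) begins 45 mm behind the grasp point.
Start: joints at [-1.165, 0.689, -0.195, 1.565, 0.157, 0.902, -0.215], TCP at [227.04, 582.327, 257.743] pointing down, gripper open.
Joint ranges: [-3.01, 3.01], [-0.46, 2.08], [-1.47, 1.51], [0.13, 2.56], [-1, 4.14], [0.04, 2.09], [-2.66, 2.66]. Speed limits (rad/s): [2.57, 2.57, 3.14, 3.14, 3.14, 3.14, 3.14].

### API

Orientations are given as [roll, pitch, yaw] about the fixed x, y, z axes, in that order (R = Rz(yaw) Ry(pitch) Rx(roll)).
In Python, from station import readout, viewer, ticket, nets, ctrl gives the robot as it stands. The module is installed in compiled form; this text tells all that it offers.
- The arm moves only by the shell command python3 -m pendant 'ROWS' [OPENING] [FORCE]. ROWS is JSON, a list of rows, each an object of numbers: "tx", "ty", "tz": the shift along the world's x, y, z as a fraction of full scale; "turn": the turn about the world's z as a fraction of full scale. In form: [{"tx": .., "ty": .., "tz": .., "turn": ..}, ...]. A call has 1 to 20 rows; each row shifts and turns the commanded pose from where the row before left it; what a row does not reach is not made up. Full scale, the value 1, is 0.025 m for a shift and 0.08 rad for a turn. A row lasts 1/10 s, in which the tool goes at most 50 mm and 8.59 degrees, less where a joint would pass 70% of its speed; a pose out of reach is approached as far as the arm can. A call with a number of a shift or a turn outside -1 to 1 is refused whole. A call with a gripper value outside its range is refused whole. OPENING is the opening, from 0 (shut) to 1 (fully open), set as the call begins (- or left out, the last holds). The fingers move at their own pace and stop on an object; FORCE is the grip in N (left out, the last holds). Time passes only in rows, so rows that do not move let the fingers close. It gives the time, the measured TCP pose, the force, the opening and the grip force at its end, in the units of the state.
- readout.get_state(): the state, without advancing time (a new reading comes with each control period).
- viewer.snapshot(name): name is "scene" or "top" or "wrist"; returns the picture (420x560x3 uint8, blue, green, red); there is no depth.
- viewer.get_calibration(name): a dict with "fx", "fy", "cx", "cy" (pixels), "R" (3x3) and "t" (3): a world point X has camera coordinates R X + t; the wrist camera has in their place "T_tool_cam" (4x4, takes a point from camera to tool coordinates, whose origin is the TCP and whose axes are the flange's). Camera axes: x right, y down, z forward; pixel columns grow to the right and rows downward; lengths in mm; the calibration is good to about 2 mm. The wrist camera is an equidistant fisheye: a pixel r from the principal point sees the ray r / f radians off the axis. A picture is of the moment at which its call begins: read the wrist's pose just before it. get_calibration takes no time and is no camera call.
- ticket.hand_in(): hands the job in; it is judged then, once.
Trained networks look in the newest picture that a camera, given by its name, has taken for a name from the list of things; names that differ only in an ending like _2 or _b are one class to them, and where a whole thing is asked for, a point or a joint stands for the part that bears it (a point fixed in the world has none). Each returns a list of dicts, best first, with "p" (0 to 1); they miss things now and then, are a little off and sometimes report something else, mostly with a low value. They report only what shows in the picture. A call takes as long as a camera call. They do not tell look-alikes from the thing itself.
- nets.masks_of(label, camera): "region" (420x560 bool, what is visible of it) and "extent" ([left, top, right, bottom] in pixels, round what is visible of it).
The state is a dict: "clock": time; "joint_positions": joint angles; "qd": joint speeds; "tau": joint torques, N m; "ee_pos": TCP position; "tool_rot": TCP orientation; "contact_force": force on the tool from outside, world axes, zero at the start; "moment": the same for the moment, N m; "opening": opening from 0.0 (shut) to 1.0 (fully open); "finger_force": force on a finger pad.
Only numpy, scipy, OpenCV 4.12 (cv2) and the standard library are available. Lean on these libraries where they do the work, as an engineer would, in place of code of your own. Each camera call takes 0.05 s, during which the arm holds its last target. There are 200 camera calls.

### The job

Slide the black-capped sample vial with the red band along the worktop, upright and without lifting it, from the blue spot to the green viewing spot, stand it wholly on that spot and let go of it. Then take the orange grip of the spring-loaded mirror and turn it until the middle of the vial, with its red marker band, is reflected by the middle of the mirror straight into the inspection camera's lens. Finish while still holding the mirror at that angle (it springs back when let go), and do not disturb the screwdriver, pen, tape or blue-capped vial.

Things in the scene. Friction and masses are not known exactly. Their poses are not given: they have to be found in the camera images.
- sample_mid (a point): centre of the sample vial, half-way up (30 mm above its base): an upright clear glass vial with a black cap, 28 mm in diameter, 60 mm high, 0.035 kg; z is its axis. A 14 mm wide red marker band runs all round it at this height. The cap does not come off
- sample: the same sample vial, origin at the centre of its underside, z up
- parking_spot: flat blue-edged white disc printed on the worktop, 56 mm in diameter, where the sample vial stands at the start; origin at its centre; no height
- viewing_spot: flat green-edged white disc printed on the worktop, 56 mm in diameter, to which the sample vial goes; origin at its centre; no height
- rail: fixed aluminium rail, 36 mm wide, 12 mm high, that carries the mirror at one end and the inspection camera at the other. Origin on the worktop below the mirror's upright pivot; the camera stands 240 mm away along the rail's own -y, looking along its +y at the mirror, its top 63 mm above the worktop
- lens (a point): front of the inspection camera's lens, 45 mm above the worktop, 226 mm from the mirror's pivot along the rail's -y
- mirror (a joint): angle of the mirror about its upright pivot, rad. At 0 (the spring's rest, and the start) the glass faces the rail's own -x; growing turns it anticlockwise seen from above, towards the camera, which it faces squarely at 1.57. Range -0.05 to 1.6; the spring pulls back towards 0 with 0.05 N m per rad.
- mirror_face (a point): middle of the mirror glass, on the pivot axis, 63 mm above the worktop; the glass (72 mm wide, 62 mm high, in an 80 x 70 mm black frame, 28 to 98 mm above the worktop) lies in its y-z plane and faces its -x. Seen from above, the camera sees the vial when the glass normal halves the angle between the directions from here to lens and to vial
- mirror_grip (a point): where to take the orange grip on top of the mirror: an upright plate 12 mm thick (its own x), 42 mm wide (its own y, in line with the glass), its top at 142 mm and its free part beginning at 98 mm above the worktop; the point is on the pivot axis, 124 mm above the worktop, and turns with the mirror
- needle: flat yellow sight needle with a red tip, 75 mm long, 22 mm above the worktop, geared two to one to the mirror about the same pivot (it turns twice as far): its own x axis, from the pivot to the tip, always shows the line along which the camera sees after reflection. Origin on the worktop on the pivot axis. Nothing is gained by touching it
- screwdriver: bystander: orange-handled screwdriver, 218 mm long, lying on the worktop
- marker_pen: bystander: red and white marker pen, 135 mm long, lying on the worktop
- tape: bystander: roll of beige tape, 104 mm across, 25 mm high
- blue_vial: bystander: glass vial with blue cap, 28 mm in diameter, 60 mm high, standing
Mind the look-alikes: they are no part of the job. Leave any purple look-alike of the sample alone.

How it is judged:
By the outcome, as a careful person would: the job done as asked, in the order asked, and still so for the second after the job is handed in, while the arm keeps its last pose, push and grip.
It also fails if it takes over 48 s, if anything falls off the work surface, if the arm or the gripper's body presses on something with over 40 N, if the wrist force passes 120 N, or if a joint passes its speed limit or range.

## Working session

There is one attempt and no reset: what is moved stays moved. The work goes in short steps, Python scripts to look and compute and a shell command to move; the robot and the scene stay as the last step left them, time stands still between calls to the robot, and variables do not carry over. Pictures are saved under pics/ and viewed, at most 10 in all, crops included, and the job is handed in when it is done.

```bash
mkdir -p pics; cat > h.py <<'E'
import numpy as np, cv2
from station import readout, viewer, ticket, nets, ctrl
def ground(cam,u,v,z=0):
    c=viewer.get_calibration(cam);R=np.array(c["R"]);t=np.array(c["t"]).ravel()
    d=R.T@np.array([(u-c["cx"])/c["fx"],(v-c["cy"])/c["fy"],1]);o=-R.T@t
    return o+d*(z-o[2])/d[2]
def proj(cam,X):
    c=viewer.get_calibration(cam);p=np.array(c["R"])@np.array(X,float)+np.array(c["t"]).ravel()
    return np.array([c["fx"]*p[0]/p[2]+c["cx"],c["fy"]*p[1]/p[2]+c["cy"]])
E
python3 - <<'E'
from h import *
a=viewer.snapshot("top");b=viewer.snapshot("scene")
cv2.imwrite("pics/top.png",cv2.resize(a,(800,600)));cv2.imwrite("pics/scene.png",cv2.resize(b,(800,600)))
for cam in("top","scene"):
    c=viewer.get_calibration(cam);print(cam,"eye",-(np.array(c["R"]).T@np.array(c["t"]).ravel()))
    for n in["sample","parking_spot","viewing_spot","rail","mirror","mirror_grip","needle","screwdriver","marker_pen","tape","blue_vial"]:
        for r in nets.masks_of(n,cam):
            ys,xs=np.nonzero(r["region"])
            print(cam,n,round(r["p"],2),r["extent"],ground(cam,xs.mean(),ys.mean()).round()[:2])
s=readout.get_state();print(s)
E
```

```text
top eye [ 377.20392812   -3.92136236 1331.67216487]
top sample 0.39 [295.5, 213.5, 303.6, 219.3] [499. -85.]
top parking_spot 0.62 [291.7, 211.0, 309.2, 227.5] [491. -80.]
top viewing_spot 0.77 [354.8, 211.4, 374.6, 223.0] [ 496. -289.]
top rail 0.67 [295.0, 152.2, 406.4, 189.7] [ 651. -240.]
top mirror 0.5 [304.2, 163.1, 329.6, 174.1] [ 656. -145.]
top mirror_grip 0.55 [305.7, 163.3, 333.7, 176.5] [ 656. -147.]
top mirror_grip 0.28 [290.6, 208.0, 309.7, 226.0] [494. -79.]
top needle 0.36 [289.3, 173.7, 302.0, 177.2] [632. -77.]
top screwdriver 0.93 [284.0, 260.6, 349.7, 277.0] [337. -91.]
top screwdriver 0.37 [148.4, 175.3, 184.5, 206.5] [578. 335.]
top marker_pen 0.51 [200.0, 263.7, 240.2, 283.6] [329. 169.]
top tape 0.97 [148.7, 177.1, 186.9, 208.0] [579. 337.]
top blue_vial 0.65 [305.6, 163.3, 334.0, 172.5] [ 655. -143.]
scene eye [-244.30354301 -955.70228028  654.67062065]
scene sample 0.68 [251.0, 237.0, 260.4, 263.7] [446.  11.]
scene sample 0.52 [288.0, 232.4, 303.3, 257.4] [530. -44.]
scene parking_spot 0.69 [282.8, 254.1, 307.2, 259.5] [489. -86.]
scene viewing_spot 0.64 [3
[... 586 characters left out ...]
{'clock': 1.2, 'joint_positions': array([-1.1652329 ,  0.68908341, -0.19463218,  1.56529843,  0.15728598,
        0.90250457, -0.21510577]), 'qd': array([-0.00062629, -0.00037659,  0.00188022,  0.00142125, -0.00067706,
       -0.00215474, -0.00035001]), 'tau': array([ 1.25750717e-04, -5.27487338e+01, -1.26722284e+00, -1.53734940e+01,
       -5.19660499e-02, -7.81908730e-04,  3.19001333e-05]), 'ee_pos': array([227.00197242, 582.34142991, 257.75430994]), 'tool_rot': array([ 3.14150501e+00, -4.14453277e-05,  2.76986178e+00]), 'contact_force': array([0.13316783, 0.1506309 , 0.18455725]), 'moment': array([-0.00188345,  0.00708493,  0.02024455]), 'finger_force': 0.0, 'opening': 0.9980586888536122}
```

```bash
python3 - <<'E'
from h import *
a=cv2.imread("pics/top.png");b=cv2.imread("pics/scene.png")
a=viewer.snapshot("top")[140:300,180:430];b=viewer.snapshot("scene")[175:310,170:470]
cv2.imwrite("pics/top2.png",cv2.resize(a,(800,512),interpolation=cv2.INTER_CUBIC));cv2.imwrite("pics/scene2.png",cv2.resize(b,(800,360),interpolation=cv2.INTER_CUBIC))
E
```

```text
(no output)
```

View pics/top2.png

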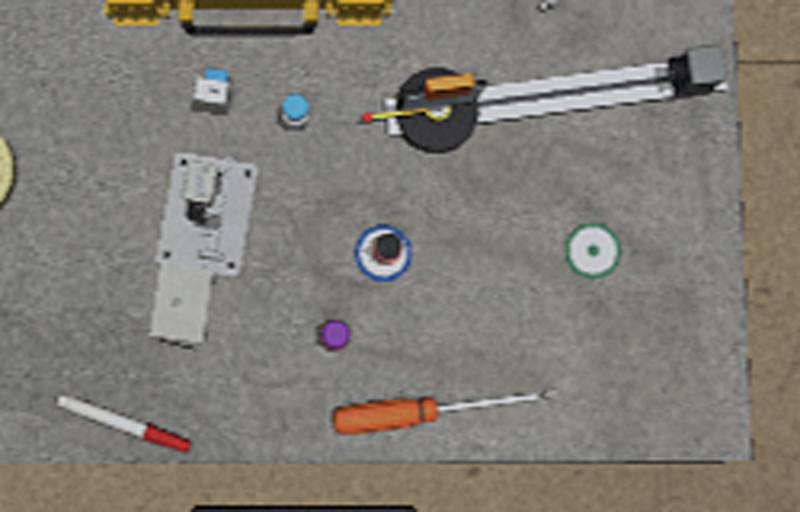

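View pics/scene2.png

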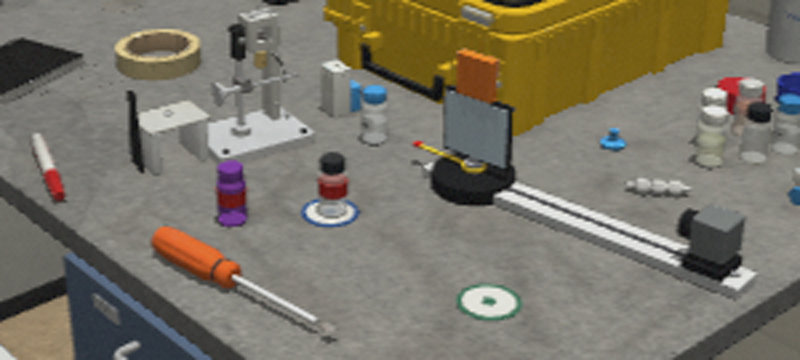

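Top crop: the sample (black cap, red band) stands on the blue spot at crop (387,250), which is pixel (301,218). The purple look-alike is at crop (335,334), so I leave it. The green spot is at crop (593,250), pixel (365,218). The mirror pivot is at about crop (438,110), and the camera is at crop (703,70). The scene crop agrees: at (332,185) the vial has a black cap and red band and stands on the blue ring. The purple one at (231,190) does not fit.

Next I move above the sample for a close look.

```bash
python3 -m pendant '[{"tx":0.6,"ty":-1,"turn":0.4},{"tx":0.6,"ty":-1,"turn":0.4},{"tx":0.6,"ty":-1,"turn":0.4},{"tx":0.6,"ty":-1,"turn":0.4},{"tx":0.6,"ty":-1,"turn":0.4},{"tx":0.6,"ty":-1,"turn":0.4},{"tx":0.6,"ty":-1,"turn":0.4},{"tx":0.6,"ty":-1,"turn":0.4},{"tx":0.6,"ty":-1,"turn":0.4},{"tx":0.6,"ty":-1,"turn":0.4},{"tx":0.6,"ty":-1,"turn":0.4},{"tx":0.6,"ty":-1,"turn":0.25},{"tx":0.6,"ty":-1},{"tx":0.6,"ty":-1},{"tx":0.6,"ty":-1},{"tx":0.6,"ty":-1},{"tx":0.6,"ty":-1},{"tx":0.5,"ty":-1},{"ty":-1},{"ty":-1}]' 1 && python3 -c "
from h import *
print(readout.get_state()['joint_positions'])"
```

```text
schema error: expected keys tx, ty, tz, turn
```

```bash
python3 -m pendant '[{"tx":0.6,"ty":-1,"tz":0,"turn":0.4},{"tx":0.6,"ty":-1,"tz":0,"turn":0.4},{"tx":0.6,"ty":-1,"tz":0,"turn":0.4},{"tx":0.6,"ty":-1,"tz":0,"turn":0.4},{"tx":0.6,"ty":-1,"tz":0,"turn":0.4},{"tx":0.6,"ty":-1,"tz":0,"turn":0.4},{"tx":0.6,"ty":-1,"tz":0,"turn":0.4},{"tx":0.6,"ty":-1,"tz":0,"turn":0.4},{"tx":0.6,"ty":-1,"tz":0,"turn":0.4},{"tx":0.6,"ty":-1,"tz":0,"turn":0.4},{"tx":0.6,"ty":-1,"tz":0,"turn":0.4},{"tx":0.6,"ty":-1,"tz":0,"turn":0.25},{"tx":0.6,"ty":-1,"tz":0,"turn":0},{"tx":0.6,"ty":-1,"tz":0,"turn":0},{"tx":0.6,"ty":-1,"tz":0,"turn":0},{"tx":0.6,"ty":-1,"tz":0,"turn":0},{"tx":0.6,"ty":-1,"tz":0,"turn":0},{"tx":0.5,"ty":-1,"tz":0,"turn":0},{"tx":0,"ty":-1,"tz":0,"turn":0},{"tx":0,"ty":-1,"tz":0,"turn":0}]' 1 && python3 -c "
from h import *
print(readout.get_state()['joint_positions'])"
```

```text
clock: 3.3
ee_pos: [495.0, 81.2, 257.8]
tool_rot: [3.141, 0.0, 3.141]
contact_force: [-0.4, 0.4, -0.6]
opening: 0.999
finger_force: 0.0
[-0.0138202   0.54556997 -0.37500499  1.9258903   0.29152558  0.7223218
  1.01062763]
```

```bash
python3 -m pendant '[{"tx":0,"ty":-1,"tz":0,"turn":0},{"tx":0,"ty":-1,"tz":0,"turn":0},{"tx":0,"ty":-1,"tz":0,"turn":0},{"tx":0,"ty":-1,"tz":0,"turn":0},{"tx":0,"ty":-1,"tz":0,"turn":0},{"tx":0,"ty":-1,"tz":0,"turn":0},{"tx":0,"ty":-0.5,"tz":0,"turn":0},{"tx":0,"ty":0,"tz":0,"turn":0},{"tx":0,"ty":0,"tz":0,"turn":0}]' && cat >> h.py <<'E'
from scipy.spatial.transform import Rotation as Ro
def wpose(): 
    s=readout.get_state();T=np.eye(4);T[:3,:3]=Ro.from_euler("xyz",s["tool_rot"]).as_matrix();T[:3,3]=s["ee_pos"]
    return T@np.array(viewer.get_calibration("wrist")["T_tool_cam"])
def wground(W,u,v,z=0):
    c=viewer.get_calibration("wrist");dx=(u-c["cx"])/c["fx"];dy=(v-c["cy"])/c["fy"];r=np.hypot(dx,dy)+1e-9
    d=W[:3,:3]@np.array([dx/r*np.sin(r),dy/r*np.sin(r),np.cos(r)]);o=W[:3,3]
    return (o+d*(z-o[2])/d[2])[:2].round(1)
def wproj(W,X):
    c=viewer.get_calibration("wrist");p=W[:3,:3].T@(np.array(X,float)-W[:3,3]);r=np.arctan2(np.hypot(*p[:2]),p[2])
    k=r/np.hypot(*p[:2]);return np.array([c["cx"]+c["fx"]*k*p[0],c["cy"]+c["fy"]*k*p[1]])
E
python3 - <<'E'
from h import *
W=wpose();np.save("W1.npy",W);a=viewer.snapshot("wrist");cv2.imwrite("w1.png",a);cv2.imwrite("pics/w1.png",cv2.resize(a,(800,600),interpolation=cv2.INTER_CUBIC))
print(W[:3,3])
for n in["sample","parking_spot","viewing_spot","needle","mirror_grip","rail"]:
    for r in nets.masks_of(n,"wrist"):
        ys,xs=np.nonzero(r["region"]);print(n,round(r["p"],2),r["extent"],[wground(W,xs.mean(),ys.mean(),z) for z in(0,30,60)])
E
```

```text
clock: 4.2
ee_pos: [494.7, -79.0, 257.8]
tool_rot: [3.14, 0.0, -3.141]
contact_force: [0.7, -0.1, -0.5]
opening: 1.001
finger_force: 0.0
[414.76509739 -81.23881517 385.72851717]
sample 0.95 [265.3, 167.7, 288.8, 202.1] [array([505.3, -87.2]), array([498.2, -86.7]), array([491.2, -86.2])]
sample 0.93 [311.0, 98.1, 344.0, 123.8] [array([414.3, -32.1]), array([414.4, -35.9]), array([414.4, -39.7])]
parking_spot 0.82 [260.5, 153.5, 301.3, 198.1] [array([488.7, -82.5]), array([483. , -82.4]), array([477.2, -82.3])]
viewing_spot 0.98 [102.9, 160.5, 139.7, 198.4] [array([ 496.7, -291.3]), array([ 490.3, -275. ]), array([ 484. , -258.6])]
needle 0.61 [229.2, 280.6, 297.4, 289.6] [array([ 643.8, -110.7]), array([ 625.9, -108.4]), array([ 608.1, -106.1])]
mirror_grip 0.64 [331.7, 269.5, 362.4, 308.9] [array([650.2,   8.8]), array([631.9,   1.8]), array([613.6,  -5.2])]
mirror_grip 0.59 [199.5, 286.6, 269.8, 352.7] [array([ 684.8, -146.1]), array([ 663.8, -141. ]), array([ 642.8, -136. ])]
rail 0.65 [113.9, 253.2, 295.8, 350.7] [array([ 653.9, -159.7]), array([ 635.3, -153.6]), array([ 616.7, -147.5])]
```

View pics/w1.png

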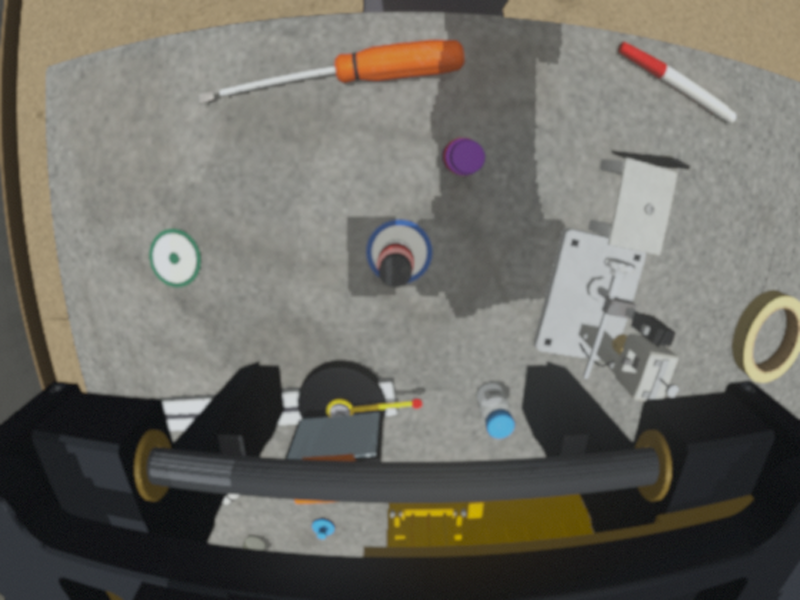

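The wrist view has the sample's black cap at (397,267) of 800x600, the blue ring centre at (400,252) and the green spot at (174,257). The pivot is at about (340,409) and the needle tip at (417,404). The purple look-alike is at (465,157).

```bash
python3 - <<'E'
from h import *
W=np.load("W1.npy");k=.7
for n,u,v,z in[("cap",397,265,60),("park",400,252,0),("view",174.5,257.5,0),("pivot",340,409,22),("tip",417,403.5,22),("purple",465,157,60)]:print(n,wground(W,u*k,v*k,z))
# top camera
for n,u,v,z in[("cap",387,247,60),("park",384,252,0),("view",593,250.5,0),("pivot",438,111,22),("tip",367,117.5,22),("griptop",450,86,142),("camtop",706,67,63)]:print("top",n,ground("top",180+u/3.2,140+v/3.2,z).round(1))
E
```

```text
cap [492.5 -84.9]
park [495.5 -83. ]
view [ 497.1 -291.2]
pivot [ 635.6 -137.9]
tip [629.1 -67.7]
purple [414.7 -37.7]
top cap [493.7 -84.8  60. ]
top park [494.2 -85.6   0. ]
top view [ 495.  -292.1    0. ]
top pivot [ 631.1 -138.7   22. ]
top tip [624.8 -68.9  22. ]
top griptop [ 630.5 -137.5  142. ]
top camtop [ 665.2 -391.7   63. ]
```

```bash
python3 -m pendant '[{"tx":-0.05,"ty":-0.22,"tz":-0.9,"turn":0},{"tx":0,"ty":0,"tz":-0.9,"turn":0},{"tx":0,"ty":0,"tz":-0.9,"turn":0},{"tx":0,"ty":0,"tz":-0.9,"turn":0},{"tx":0,"ty":0,"tz":-0.9,"turn":0},{"tx":0,"ty":0,"tz":-0.9,"turn":0},{"tx":0,"ty":0,"tz":-0.9,"turn":0},{"tx":0,"ty":0,"tz":-0.9,"turn":0},{"tx":0,"ty":0,"tz":-0.9,"turn":0},{"tx":0,"ty":0,"tz":-0.9,"turn":0},{"tx":0,"ty":0,"tz":0,"turn":0},{"tx":0,"ty":0,"tz":0,"turn":0}]' 1 && python3 -m pendant '[{"tx":0,"ty":0,"tz":0,"turn":0},{"tx":0,"ty":0,"tz":0,"turn":0},{"tx":0,"ty":0,"tz":0,"turn":0},{"tx":0,"ty":0,"tz":0,"turn":0},{"tx":0,"ty":0,"tz":0,"turn":0},{"tx":0,"ty":0,"tz":0,"turn":0},{"tx":0,"ty":0,"tz":0,"turn":0},{"tx":0,"ty":0,"tz":0,"turn":0},{"tx":0,"ty":0,"tz":0,"turn":0},{"tx":0,"ty":0,"tz":0,"turn":0},{"tx":0,"ty":0,"tz":0,"turn":0},{"tx":0,"ty":0,"tz":0,"turn":0}]' 0.25 5
```

```text
clock: 5.75
ee_pos: [493.3, -85.4, 32.8]
tool_rot: [3.142, -0.001, -3.141]
contact_force: [0.8, -0.1, -0.4]
opening: 1.004
finger_force: 0.0
clock: 6.95
ee_pos: [493.3, -85.7, 32.7]
tool_rot: [3.141, -0.0, -3.141]
contact_force: [-0.3, -0.7, -0.4]
opening: 0.317
finger_force: 5.0
```

```bash
python3 -m pendant '[{"tx":0.01,"ty":-0.2,"tz":0,"turn":0},{"tx":0.01,"ty":-0.43,"tz":0,"turn":0},{"tx":0.01,"ty":-0.43,"tz":0,"turn":0},{"tx":0.01,"ty":-0.43,"tz":0,"turn":0},{"tx":0.01,"ty":-0.43,"tz":0,"turn":0},{"tx":0.01,"ty":-0.43,"tz":0,"turn":0},{"tx":0.01,"ty":-0.43,"tz":0,"turn":0},{"tx":0.01,"ty":-0.43,"tz":0,"turn":0},{"tx":0.01,"ty":-0.43,"tz":0,"turn":0},{"tx":0.01,"ty":-0.43,"tz":0,"turn":0},{"tx":0.01,"ty":-0.43,"tz":0,"turn":0},{"tx":0.01,"ty":-0.43,"tz":0,"turn":0},{"tx":0.01,"ty":-0.43,"tz":0,"turn":0},{"tx":0,"ty":-0.43,"tz":0,"turn":0},{"tx":0,"ty":-0.43,"tz":0,"turn":0},{"tx":0,"ty":-0.43,"tz":0,"turn":0},{"tx":0,"ty":-0.43,"tz":0,"turn":0},{"tx":0,"ty":-0.43,"tz":0,"turn":0},{"tx":0,"ty":-0.43,"tz":0,"turn":0},{"tx":0,"ty":-0.3,"tz":0,"turn":0}]' && python3 -m pendant '[{"tx":0,"ty":0,"tz":0,"turn":0},{"tx":0,"ty":0,"tz":0,"turn":0}]' && python3 - <<'E'
from h import *
W=wpose();np.save("W2.npy",W);a=viewer.snapshot("wrist");b=viewer.snapshot("top");
for n in("viewing_spot","sample"):
  for cam in("wrist","top"):
    for r in nets.masks_of(n,cam):
        ys,xs=np.nonzero(r["region"]);print(n,cam,round(r["p"],2),r["extent"],wground(W,xs.mean(),ys.mean()) if cam=="wrist" else ground(cam,xs.mean(),ys.mean()))
h=cv2.resize(a[100:310,140:420],(800,600),interpolation=cv2.INTER_CUBIC);cv2.imwrite("pics/w2.png",h)
print(wproj(W,[496.5,-291.5,0]))
E
```

```text
clock: 8.95
ee_pos: [496.4, -293.0, 32.8]
tool_rot: [-3.141, 0.0, 3.141]
contact_force: [-0.7, 0.2, -0.0]
opening: 0.317
finger_force: 5.0
clock: 9.15
ee_pos: [496.5, -291.7, 32.8]
tool_rot: [3.141, 0.0, -3.142]
contact_force: [-0.1, 0.1, -1.0]
opening: 0.314
finger_force: 5.0
viewing_spot wrist 0.89 [235.7, 216.6, 337.9, 269.7] [ 483.  -291.1]
viewing_spot top 0.67 [305.8, 163.9, 332.1, 177.1] [ 654.82786506 -141.68614914    0.        ]
sample wrist 0.79 [251.2, 246.8, 312.6, 355.9] [ 515.8 -293.8]
sample top 0.57 [282.6, 241.1, 288.9, 247.0] [414.15159825 -34.83341166   0.        ]
[285.83643499 259.41966076]
```

View pics/w2.png

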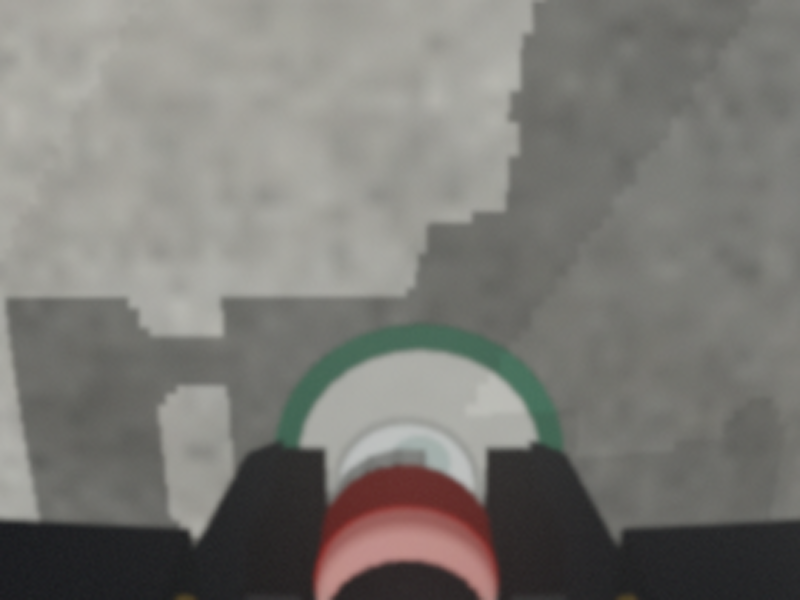

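The vial stands inside the green ring: ring front at crop (420,325), vial base front at about (405,422). I check both offsets.

```bash
python3 - <<'E'
from h import *
W=np.load("W2.npy")
for n,u,v in[("ringfront",420,323),("ringL",277,447),("ringR",563,447),("basefront",406,421),("baseL",340,480),("baseR",476,480)]:print(n,wground(W,140+.35*u,100+.35*v))
E
```

```text
ringfront [ 469.6 -291. ]
ringL [ 494.9 -318.4]
ringR [ 494.9 -263.2]
basefront [ 489.2 -293.6]
baseL [ 501.9 -306.4]
baseR [ 501.9 -279.9]
```

```bash
python3 -m pendant '[{"tx":-0.07,"ty":0.03,"tz":0,"turn":0},{"tx":-0.07,"ty":0.02,"tz":0,"turn":0},{"tx":0,"ty":0,"tz":0,"turn":0},{"tx":0,"ty":0,"tz":0,"turn":0}]' && python3 -m pendant '[{"tx":0,"ty":0,"tz":0,"turn":0},{"tx":0,"ty":0,"tz":0,"turn":0},{"tx":0,"ty":0,"tz":0,"turn":0},{"tx":0,"ty":0,"tz":0,"turn":0},{"tx":0,"ty":0,"tz":0,"turn":0},{"tx":0,"ty":0,"tz":0.3,"turn":0},{"tx":0,"ty":0,"tz":0.6,"turn":0},{"tx":0,"ty":0,"tz":1,"turn":0},{"tx":0,"ty":0,"tz":1,"turn":0},{"tx":0,"ty":0,"tz":1,"turn":-1},{"tx":0,"ty":0,"tz":1,"turn":-1},{"tx":0,"ty":0,"tz":1,"turn":-1},{"tx":0,"ty":0,"tz":1,"turn":-1},{"tx":0,"ty":0,"tz":1,"turn":-1},{"tx":0,"ty":0,"tz":1,"turn":-1},{"tx":0,"ty":0,"tz":0.6,"turn":-1},{"tx":0,"ty":0,"tz":0,"turn":0},{"tx":0,"ty":0,"tz":0,"turn":0}]' 1 && python3 - <<'E'
from h import *
W=wpose();np.save("W3.npy",W);a=viewer.snapshot("wrist");cv2.imwrite("pics/w3.png",cv2.resize(a,(800,600),interpolation=cv2.INTER_CUBIC))
print(wproj(W,[497,-291.5,0]),wproj(W,[633,-138,22]),readout.get_state()["joint_positions"])
for n in("viewing_spot","sample"):
    for r in nets.masks_of(n,"wrist"):print(n,r["p"],r["extent"])
E
```

```text
clock: 9.85
ee_pos: [492.8, -290.3, 32.7]
tool_rot: [3.141, -0.001, -3.141]
contact_force: [-1.4, 0.9, 1.2]
opening: 0.316
finger_force: 5.0
clock: 11.65
ee_pos: [492.7, -290.3, 270.7]
tool_rot: [-3.142, 0.001, 2.584]
contact_force: [-0.1, 0.1, -1.5]
opening: 1.001
finger_force: 0.0
[284.24405885 176.03315332] [437.86740472 207.68028451] [ 0.64806956  0.61372288 -0.32967802  1.71116312  0.24866324  0.85913966
  1.22357804]
viewing_spot 0.55 [261.4, 155.0, 309.8, 194.1]
viewing_spot 0.46 [419.0, 195.4, 503.8, 261.7]
sample 0.7 [411.1, 3.1, 453.1, 34.6]
sample 0.62 [269.4, 166.1, 296.7, 199.5]
```

View pics/w3.png

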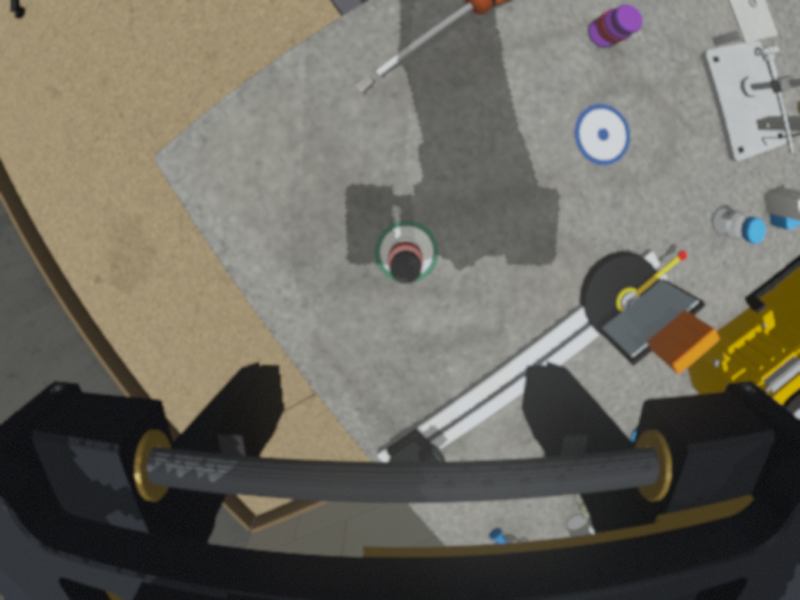

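The vial stands upright in the green ring, with the cap at (405,266) and the ring centre at about (407,251). The pivot is at (629,298) and the needle tip at (683,255). The rail runs down to its end at about (383,457). The grip top is near (700,350).

```bash
python3 - <<'E'
from h import *
W=np.load("W3.npy");k=.7
P={}
for n,u,v,z in[("cap",405,265,60),("band",405,256,37),("ring",407,251,0),("pivot",629,298,22),("tip",683,255,22),("railA",383,457,12),("gripc1",718,336,142),("gripc2",684,370,142),("railslotA",583,325,12),("railslotB",440,425,12)]:
    P[n]=wground(W,u*k,v*k,z);print(n,P[n])
for p in([634,-138],):
  for rail in(.07,.09,.11):
    piv=np.array(p,float);l=piv+226*np.array([np.sin(rail),-np.cos(rail)]);
    for v in([493.5,-291],[497,-291]):
        a=lambda q:np.arctan2(*(q-piv)[::-1]);print(rail,v,"mirror",(a(l)+a(np.array(v)))/2+np.pi-rail)
a=cv2.imread("pics/w3.png")[220:480,370:730];cv2.imwrite("pics/w3c.png",cv2.resize(a,(800,578),interpolation=cv2.INTER_CUBIC))
E
```

```text
cap [ 494.5 -291.4]
band [ 493.  -290.3]
ring [ 497.1 -290.6]
pivot [ 636.2 -135.3]
tip [629.  -66.2]
railA [ 662.7 -422.1]
gripc1 [ 636.1 -117.1]
gripc2 [ 644.2 -151.8]
railslotA [ 640.4 -184.9]
railslotB [ 659.2 -352.8]
0.07 [493.5, -291] mirror 1.1643791027855925
0.07 [497, -291] mirror 1.1706555122432158
0.09 [493.5, -291] mirror 1.1543791027855927
0.09 [497, -291] mirror 1.1606555122432158
0.11 [493.5, -291] mirror 1.1443791027855925
0.11 [497, -291] mirror 1.150655512243216
```

View pics/w3c.png

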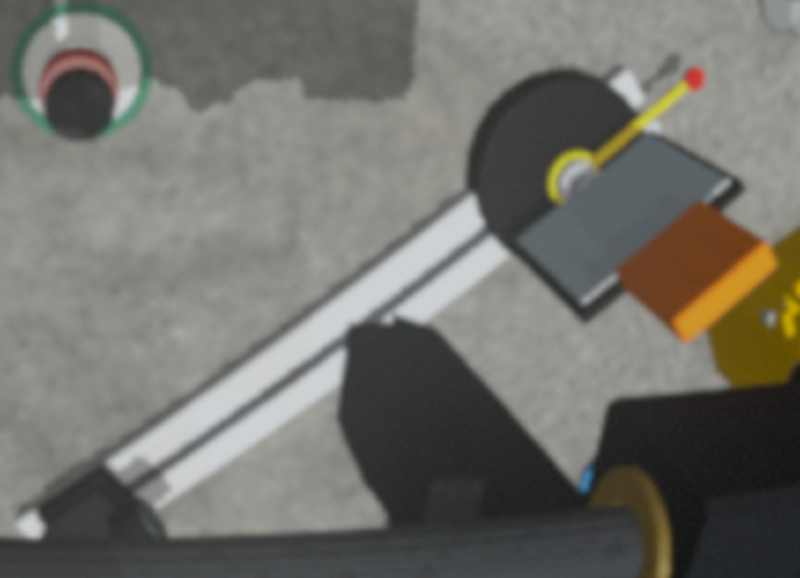

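In this crop the grip's top face is centred near (726,290), the needle hub at (574,178) and the tip at (695,77). The rail slot runs from (487,235) to (140,487), and the vial base is inside the green ring.

```bash
python3 - <<'E'
from h import *
W=np.load("W3.npy")
for n,u,v,z in[("hub",573,178,22),("tip",695,77,22),("slot1",487,235,12),("slot2",140,487,12),("edgeA",468,193,12),("edgeB",105,464,12),("grip",726,290,142),("gA",768,252,142),("gB",684,330,142),("gC",600+15,270,98),("cap",79,103,60),("ringL",14,68,0),("ringR",150,68,0)]:
    print(n,wground(W,.7*(370+.45*u),.7*(220+.45*v),z))
E
```

```text
hub [ 637.4 -137.2]
tip [628.6 -66.3]
slot1 [ 644.5 -179.8]
slot2 [ 670.3 -367.2]
edgeA [ 622.5 -179.6]
edgeB [ 651. -374.]
grip [ 635.7 -137.5]
gA [ 632.7 -118.5]
gB [ 639.7 -156.1]
gC [ 635.5 -157.9]
cap [ 495.6 -291.6]
ringL [ 482.5 -313.2]
ringR [ 510.8 -267.7]
```

```bash
python3 - <<'E'
from h import *
g=ground("scene",170+512*.375,175+137*.375);print(g)
for z in(50,80,110,140,170,200):
    p=proj("scene",[g[0],g[1],z]);print(z,((p-[170,175])/.375).round(), ground("top",180+250/3.2,140+33/3.2,z).round(),ground("top",180+360/3.2,140+20/3.2,z).round())
E
python3 -m pendant '[{"tx":0.5,"ty":0.5,"tz":0,"turn":-1},{"tx":1,"ty":1,"tz":0,"turn":-1},{"tx":1,"ty":1,"tz":0,"turn":-1},{"tx":1,"ty":1,"tz":0,"turn":-1},{"tx":1,"ty":1,"tz":0,"turn":-1},{"tx":0.74,"ty":1,"tz":0,"turn":-1},{"tx":0.5,"ty":0.6,"tz":0,"turn":-1},{"tx":0,"ty":0,"tz":0,"turn":-1},{"tx":0,"ty":0,"tz":0,"turn":-1},{"tx":0,"ty":0,"tz":0,"turn":-1},{"tx":0,"ty":0,"tz":0,"turn":-0.98},{"tx":0,"ty":0,"tz":0,"turn":0},{"tx":0,"ty":0,"tz":0,"turn":0}]' 1
python3 - <<'E'
from h import *
W=wpose();np.save("W4.npy",W);a=viewer.snapshot("wrist");b=viewer.snapshot("scene")
cv2.imwrite("w4full.png",a)
cv2.imwrite("pics/w4.png",np.vstack([cv2.resize(a,(560,420))[150:400],cv2.resize(b[175:310,170:470],(560,252))]))
for z in(12,22,98,142):print(z,wproj(W,[636.3,-137.5,z]))
print(readout.get_state()["joint_positions"])
E
```

```text
[745.6190738  -88.89967626   0.        ]
50 [514.  94.] [703.  45.  50.] [715. -62.  50.]
80 [515.  68.] [695.  44.  80.] [707. -60.  80.]
110 [517.  41.] [687.  43. 110.] [699. -59. 110.]
140 [518.  14.] [680.  41. 140.] [692. -58. 140.]
170 [520. -13.] [672.  40. 170.] [684. -56. 170.]
200 [521. -42.] [665.  39. 200.] [676. -55. 200.]
clock: 13.1
ee_pos: [636.2, -137.8, 269.4]
tool_rot: [-3.14, -0.0, 1.706]
contact_force: [0.6, 0.2, 0.3]
opening: 1.001
finger_force: 0.0
12 [282.44397864 173.86967367]
22 [282.44086939 175.549591  ]
98 [282.41019467 191.78334189]
142 [282.38383213 205.27693199]
[ 0.16971849  0.70939347 -0.05103408  1.46939824  0.04026321  0.96465137
  0.24212824]
```

View pics/w4.png

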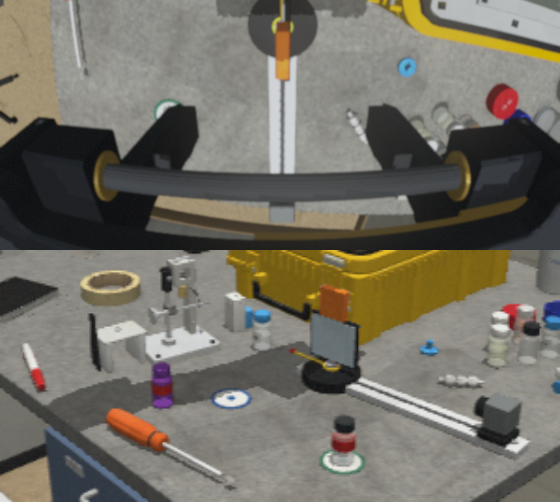

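The vial stands upright on the green spot. The grip, hub and rail are in line with the tool: column 282 measured, 282.4 predicted. The box is lower than the gripper body. I descend and grip.

```bash
python3 -m pendant '[{"tx":0,"ty":0,"tz":-0.8,"turn":0},{"tx":0,"ty":0,"tz":-0.8,"turn":0},{"tx":0,"ty":0,"tz":-0.8,"turn":0},{"tx":0,"ty":0,"tz":-0.8,"turn":0},{"tx":0,"ty":0,"tz":-0.8,"turn":0},{"tx":0,"ty":0,"tz":-0.8,"turn":0},{"tx":0,"ty":0,"tz":-0.7,"turn":0},{"tx":0,"ty":0,"tz":-0.3,"turn":0},{"tx":0,"ty":0,"tz":0,"turn":0},{"tx":0,"ty":0,"tz":0,"turn":0}]' 1 && python3 -m pendant '[{"tx":0,"ty":0,"tz":0,"turn":0},{"tx":0,"ty":0,"tz":0,"turn":0},{"tx":0,"ty":0,"tz":0,"turn":0},{"tx":0,"ty":0,"tz":0,"turn":0},{"tx":0,"ty":0,"tz":0,"turn":0},{"tx":0,"ty":0,"tz":0,"turn":0},{"tx":0,"ty":0,"tz":0,"turn":0},{"tx":0,"ty":0,"tz":0,"turn":0},{"tx":0,"ty":0,"tz":0,"turn":0},{"tx":0,"ty":0,"tz":0,"turn":0},{"tx":0,"ty":0,"tz":0,"turn":0},{"tx":0,"ty":0,"tz":0,"turn":0}]' 0 30
```

```text
clock: 14.2
ee_pos: [637.0, -138.0, 125.9]
tool_rot: [3.14, 0.0, 1.704]
contact_force: [0.6, 0.2, 0.5]
opening: 1.001
finger_force: 0.0
clock: 15.4
ee_pos: [636.5, -137.9, 125.2]
tool_rot: [-3.142, -0.0, 1.703]
contact_force: [0.3, -0.2, 0.3]
opening: 0.132
finger_force: 30.0
```

Held (11.6 mm opening, no side force). Turning +1.13 rad.

```bash
python3 -m pendant '[{"tx":0,"ty":0,"tz":0,"turn":0.4},{"tx":0,"ty":0,"tz":0,"turn":0.8},{"tx":0,"ty":0,"tz":0,"turn":0.8},{"tx":0,"ty":0,"tz":0,"turn":0.8},{"tx":0,"ty":0,"tz":0,"turn":0.8},{"tx":0,"ty":0,"tz":0,"turn":0.8},{"tx":0,"ty":0,"tz":0,"turn":0.8},{"tx":0,"ty":0,"tz":0,"turn":0.8},{"tx":0,"ty":0,"tz":0,"turn":0.8},{"tx":0,"ty":0,"tz":0,"turn":0.8},{"tx":0,"ty":0,"tz":0,"turn":0.8},{"tx":0,"ty":0,"tz":0,"turn":0.8},{"tx":0,"ty":0,"tz":0,"turn":0.8},{"tx":0,"ty":0,"tz":0,"turn":0.8},{"tx":0,"ty":0,"tz":0,"turn":0.8},{"tx":0,"ty":0,"tz":0,"turn":0.8},{"tx":0,"ty":0,"tz":0,"turn":0.8},{"tx":0,"ty":0,"tz":0,"turn":0.8},{"tx":0,"ty":0,"tz":0,"turn":0.1},{"tx":0,"ty":0,"tz":0,"turn":0}]' && python3 -m pendant '[{"tx":0,"ty":0,"tz":0,"turn":0},{"tx":0,"ty":0,"tz":0,"turn":0},{"tx":0,"ty":0,"tz":0,"turn":0}]' && python3 - <<'E'
from h import *
W=wpose();np.save("W5.npy",W);a=viewer.snapshot("wrist");b=viewer.snapshot("scene");t=viewer.snapshot("top")
cv2.imwrite("w5.png",a);cv2.imwrite("s5.png",b);cv2.imwrite("t5.png",t)
cv2.imwrite("pics/w5.png",np.vstack([cv2.resize(a[20:320,60:480],(800,360*800//504),interpolation=cv2.INTER_CUBIC)[:571]]))
for n in("needle","sample"):
    for r in nets.masks_of(n,"wrist"):
        ys,xs=np.nonzero(r["region"]);print(n,r["p"],r["extent"],xs.mean(),ys.mean())
print(wproj(W,[636.3,-137.5,22]),wproj(W,[636.3-.68*75,-137.5-.733*75,22]),wproj(W,[494.5,-291,60]),wproj(W,[494.5,-291,0]))
print(readout.get_state()["moment"])
E
```

```text
clock: 17.4
ee_pos: [638.2, -136.4, 125.3]
tool_rot: [3.138, 0.003, 2.832]
contact_force: [4.5, 2.9, -3.6]
opening: 0.134
finger_force: 30.0
clock: 17.7
ee_pos: [638.2, -136.4, 125.3]
tool_rot: [3.138, 0.003, 2.832]
contact_force: [4.9, 2.7, -5.5]
opening: 0.135
finger_force: 30.0
needle 0.61 [186.7, 172.3, 280.6, 226.9] 233.6763959390863 193.4758883248731
sample 0.62 [13.6, 102.1, 77.7, 138.8] 45.67860798362334 117.40992835209826
[281.83914719 214.54082842] [190.30362712 173.87842721] [ 24.58271377 116.83191153] [ 68.65501439 112.08957498]
[ 0.49355291 -0.84649788 -0.03518204]
```

View pics/w5.png

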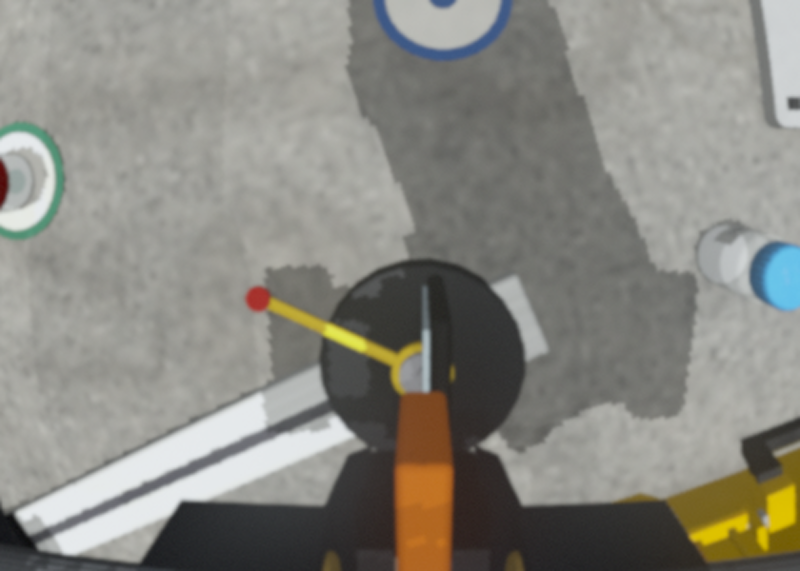

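The needle hub is at crop (422,371) and its red tip at (258,298). The vial base is inside the green ring at the left edge, about (15,180). I compare the needle bearing with the vial bearing.

```bash
python3 - <<'E'
from h import *
W=np.load("W5.npy");a=cv2.imread("w5.png").astype(int);B,G,R=a[...,0],a[...,1],a[...,2]
m=(R>120)&(G<80)&(B<80);m[:, :150]=0;m[:150]=0;m[195:]=0;m[:,230:]=0
ys,xs=np.nonzero(m);tip=wground(W,xs.mean(),ys.mean(),22);print("tip px",xs.mean(),ys.mean(),len(xs),tip)
y=(R>130)&(G>110)&(B<90);y[:165]=0;y[212:]=0;y[:,:198]=0;y[:,268:]=0
ys,xs=np.nonzero(y);P=np.array([wground(W,u,v,22) for u,v in zip(xs,ys)]);c=P.mean(0);d=np.linalg.svd(P-c)[2][0];d*=-np.sign(d[0])
print("yellow",len(P),c,"bearing",np.degrees(np.arctan2(d[1],d[0])))
hub=wground(W,60+422/1.905,20+371/1.905,22);print("hub",hub)
# rail edge line in this view
q=[wground(W,60+u/1.905,20+v/1.905,12) for u,v in((40,541),(330,405))];e=q[0]-q[1];print("rail",np.degrees(np.arctan2(e[1],e[0])))
g=wground(W,60+19/1.905,20+181/1.905,0);print("ring",g)
f=lambda a,b:round(np.degrees(np.arctan2(*(b-a)[::-1])),2)
for h in(hub,np.array([636.3,-137.5])):
  print("tip",f(h,tip),"vial",f(h,np.array([494.7,-291.2])),"vial alt",f(h,np.array([497,-291.])))
E
```

```text
tip px 195.25 176.40178571428572 112 [ 588.3 -189.5]
yellow 552 [ 609.86177536 -166.57536232] bearing -133.53889112242146
hub [ 636.4 -137.8]
rail -81.61296762134054
ring [ 497.6 -290.6]
tip -132.93 vial -132.73 vial alt -132.3
tip -132.71 vial -132.65 vial alt -132.22
```

Needle and vial bearings agree to within about 0.5°. I make a tiny +0.005 rad trim, settle, check that nothing moved, and hand in.

```bash
python3 -m pendant '[{"tx":0,"ty":0,"tz":0,"turn":0.06},{"tx":0,"ty":0,"tz":0,"turn":0},{"tx":0,"ty":0,"tz":0,"turn":0},{"tx":0,"ty":0,"tz":0,"turn":0},{"tx":0,"ty":0,"tz":0,"turn":0}]' && python3 - <<'E'
from h import *
W=wpose();a=viewer.snapshot("wrist").astype(int);B,G,R=a[...,0],a[...,1],a[...,2]
m=(R>120)&(G<80)&(B<80);m[:, :150]=0;m[:150]=0;m[195:]=0;m[:,230:]=0
ys,xs=np.nonzero(m);t=wground(W,xs.mean(),ys.mean(),22)-[636.35,-137.6];print("needle",np.degrees(np.arctan2(t[1],t[0])))
b=viewer.snapshot("scene")
for r in nets.masks_of("sample","scene"):print(r["p"],r["extent"])
print(proj("scene",[495,-291.3,0]),proj("scene",[495,-291.3,60]))
cv2.imwrite("pics/s6.png",cv2.resize(b[175:310,170:470],(800,360),interpolation=cv2.INTER_CUBIC))
E
```

```text
clock: 18.45
ee_pos: [638.2, -136.4, 125.3]
tool_rot: [3.138, 0.003, 2.837]
contact_force: [4.8, 2.5, -4.5]
opening: 0.131
finger_force: 30.0
needle -132.1619217599067
0.8 [344.7, 263.1, 362.8, 289.8]
0.64 [304.5, 204.1, 317.8, 229.9]
0.6 [252.3, 239.1, 262.0, 259.9]
[353.14022852 288.97727261] [354.15355542 266.2677713 ]
```

View pics/s6.png

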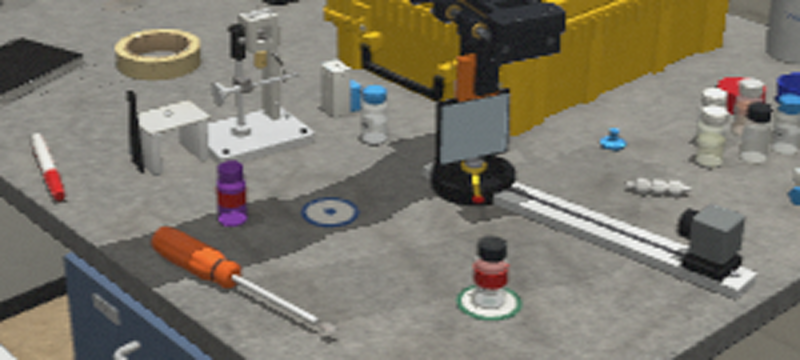

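The vial stands upright on the green spot at crop (490,275). The needle at (478,190) points at it, the grip is held, and the bystanders have not moved. Needle and vial bearings match: -132.2° against about -132.5°.

```bash
python3 -c "
from station import ticket
print(ticket.hand_in())"
```

```text
the job is handed in; nothing more can be done
None
```

I handed the job in at about 18.5 s: the sample vial stands released on the green spot, the arm is still holding the mirror with the needle within about 0.5° of the vial's bearing, and the bystanders look unmoved in the last picture; the hand-in gave no verdict.

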